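# Third hand: hold a link bracket to the crossmember for tacking

## Robot

A 6-joint arm with a two-finger parallel gripper is mounted at the origin on the work surface. World frame = base frame: x ahead of the robot, y to its left, z up, the work surface at z = 0. Lengths are in m, angles in degrees, forces in N, time in s.
With the tool pointing down it reaches from about 0.425 to 1.125 m from the base axis. Payload 14.9 kg.
Tool frame: the origin (TCP) lies at the very end of the fingers, on their centre line; the grasp point (between the pads) lies 19 mm behind it; z points along the fingers, x is the direction in which the jaws open and shut, and the axes are right-handed (so a half turn about z gives the same grasp; the last joint's range is limited). The gripper opens to 91 mm and grips with 3 to 60 N. Pads are 32 mm wide; open, the fingers measure 118 mm over their backs; the gripper's body (76 mm by 178 mm) begins 60 mm behind the grasp point.
Start: joints at [71.946, 21.709, 99.362, -0, 58.929, -1.908], TCP at [0.195, 0.672, 0.214] pointing down, gripper open.
Joint ranges: [-158.91, 158.91], [-42.39, 125.64], [0.06, 152.35], [-60.88, 240.88], [17.5, 164.5], [-176.32, 176.32]. Speed limits (degrees/s): [108.29, 108.29, 136.94, 180, 180, 180].

## Interface

Orientations are given as a 3x3 rotation matrix whose columns are the frame's x, y, z axes.
In Python, from station import status, cams, ctrl, finder gives the robot as it stands. The module is installed in compiled form; this text tells all that it offers.
- The arm moves only by the tool carry_out, never from a script. Its argument "series" is a list of rows, each an object of numbers: "dx", "dy", "dz": the shift along the tool's x, y, z in m; "turn": the turn about the tool's z in rad; "grip": the finger opening in m, from 0 to 0.0912. A call has 1 to 12 rows; each row shifts and turns the pose as measured when the row begins, along the tool's axes as they then stand; what a row does not reach is not made up. A row lasts 1/12 s, in which the tool goes at most 41.7 mm and 7.16 degrees, less where a joint would pass 70% of its speed; a pose out of reach is approached as far as the arm can. A call with a gripper value outside its range is refused whole. The fingers move at their own pace and stop on an object; "force" is the grip in N (left out, the last holds). Time passes only in rows, so rows that do not move let the fingers close. It gives the time, the measured TCP pose, the force and the opening at its end, in the units of the state.
- status.get_obs(): the state, without advancing time (a new reading comes with each control period).
- cams.read_camera(name): name is "scene" or "top" or "wrist"; returns the picture (384x512x3 uint8, red, green, blue); there is no depth.
- cams.camera_info(name): a dict with "fx", "fy", "cx", "cy" (pixels), "k1" (the pictures are not rectified: a ray, as slopes to the right and down, at radius r is drawn at 1 + k1 r^2 times it, then the intrinsics apply), "R" (3x3) and "t" (3): a world point X has camera coordinates R X + t; the wrist camera has in their place "mount" (4x4, takes a point from camera to tool coordinates, whose origin is the TCP and whose axes are the tool frame's). Camera axes: x right, y down, z forward; pixel columns grow to the right and rows downward; lengths in m; the calibration is good to about 2 mm. A picture is of the moment at which its call begins: read the wrist's pose just before it. camera_info takes no time and is no camera call.
- ctrl.close_job(): hands the job in, once; it reports no verdict.
Trained networks look in the newest picture that a camera, given by its name, has taken for a name from the list of things; names that differ only in an ending like _2 or _b are one class to them, and where a whole thing is asked for, a point or a joint stands for the part that bears it (a point fixed in the world has none). Each returns a list of dicts, best first, with "confidence" (0 to 1); they miss things now and then, are a little off and sometimes report something else, mostly with a low value. They report only what shows in the picture. A call takes as long as a camera call. They do not tell look-alikes from the thing itself.
- finder.silhouettes(camera, target): "region" (384x512 bool, what is visible of it) and "centre" ([column, row] as shares, 0 to 1, of the picture: columns of its width, rows of its height, amid what is visible of it).
- finder.mark_of(camera, target): "centre" ([column, row] as shares, 0 to 1, of the picture: columns of its width, rows of its height: a listed point, or the origin of a listed thing).
The state is a dict: "t": time; "joint_positions": joint angles; "qd": joint speeds; "joint_torque": joint torques, N m; "ee_pos": TCP position; "tcp_rot": TCP orientation; "wrist_force": force on the tool from outside, world axes, zero at the start; "wrist_torque": the same for the moment, N m; "grip_width": finger opening in m.
Only numpy, scipy, OpenCV 4.12 (cv2) and the standard library are available. Lean on these libraries where they do the work, as an engineer would, in place of code of your own. Each camera call takes 0.05 s, during which the arm holds its last target.

## Task

Fetch the U-shaped steel link bracket from the bench and stand it on the T-slotted fixture plate, its flat back flush against the robot's side of the clamped square tube and its left flange butted against the low stop bar. Press it home against the tube with a steady push of about 12 N (anything from 5 to 22 N will do), keep that push for at least three seconds, and finish while still holding and pressing, so that your mate can tack-weld it: do not let go or ease off. Leave the tin, the spanner and the welding magnet alone.

Things in the scene. Friction and masses are not known exactly. Their poses are not given: they have to be found in the camera images.
- bracket_mid (a point): Loose link bracket bent from 5 mm bare steel, 0.4 kg, standing on the bench: a U in plan, 55 deep (x) x 50 wide (y) x 70 mm tall (z). Flat back on its +x side, two upright flanges run from it to -x, each with a 16 mm hole. Point: middle of that envelope, 27.5 mm from the outside of the back, 25 mm from the outside of each flange, 35 mm above its foot. Can be gripped from above across the flanges.
- bracket_back (a point): The middle of the outside of the same bracket's flat back (the 50 x 70 mm face that goes against the tube), 27.5 mm along +x from bracket_mid; same axes.
- tube_face (a point): Square tube, 50 x 50 x 360 mm, lying on the plate, rigidly clamped: a strap across each end, 135 to 165 mm from its middle, bolts on the far side up to 82 mm above the plate. Point: middle of the lower edge of the face on the robot's side, at the height of the plate's top. x: level into the tube, square to the face (the way to press); y: along it to the robot's left; z up. No spring.
- stop_face (a point): Stop bar bolted rigidly to the plate: 12 high, 25 wide, 90 mm long square to the tube, ending 4 mm short of it. Point: on its right-hand face, which the left flange butts against, at the end nearest the tube, at the height of the plate's top. Axes as for the tube: the face is y = 0, the bar lies to +y and runs to -x. A nut on it, 71 mm from that end, reaches 26 mm above the plate.
- plate: T-slotted aluminium fixture plate, 240 x 340 x 25 mm, fixed on the bench; the tube, clamps and stop bar are on it. Origin: centre of its underside; same axes as the tube. Top 25 mm above the bench; the tube's face stands over its middle, so 120 mm of plate are free on the robot's side.
- tube: The same square tube; its origin is the point of tube_face.
- tin: Bystander: round screw-top tin of nozzle dip, 84 mm across, 85 mm tall, standing on the bench on the other side of the plate from the bracket. Origin: centre of its underside.
- spanner: Bystander: steel spanner, 180 mm long, lying on the bench beyond the plate, to the right. Origin: below its middle.
- magnet: Bystander: triangular welding magnet, 105 x 85 x 18 mm, lying on the bench beyond the plate, to the left. Origin: on its underside, near the middle.
Mind the look-alikes: they are no part of the job. What is shaped like the part that bears bracket_mid but orange or pink is not meant.

How it is judged (in metres and radians):
On the way:
1. the bracket stands in its place, flush to the tube and butted to the stop, and is pressed against the tube with 5 to 22 N for 2.5 s on end (x of bracket_back in the frame of tube_face between -0.0025 and 0.0025 m and angle between the x axis of bracket_mid and the x axis of tube_face, either way round below 0.045 rad and y of bracket_mid in the frame of stop_face between -0.028 and -0.022 m and z of bracket_mid in the frame of tube_face below 0.0375 m and angle between bracket_mid's own z axis and vertical below 0.045 rad and contact force between bracket and tube between 5 and 22 N and contact force between the fingers and bracket above 4 N), for 2.5 s.
At the end, for the whole second after the job is handed in: The fingers still press the bracket (over 4 N); it bears on the tube with 5 to 22 N, at rest, its back flush to the tube (2.5 mm, 2.5 degrees), left flange within 3 mm of the stop, upright (2.5 degrees), foot within 2.5 mm of the plate; bystanders not moved (all of step 1 and linear speed of bracket below 0.01 m/s); the arm keeps its last pose, push and grip.
It fails at once if the tin is knocked or moved by more than 25 mm (distance of tin from where it was at the start of the episode above 0.025 m).
It fails at once if the spanner is knocked or moved by more than 25 mm (distance of spanner from where it was at the start of the episode above 0.025 m).
It fails at once if the welding magnet is knocked or moved by more than 25 mm (distance of magnet from where it was at the start of the episode above 0.025 m).
It also fails if it takes over 64 s, if anything falls off the work surface, if the arm or the gripper's body presses on something with over 40 N, if the wrist force passes 120 N, or if a joint passes its speed limit or range.

## Working session

There is one attempt and no reset: what is moved stays moved. The work goes in short steps, Python scripts to look and compute and a tool call to move; the robot and the scene stay as the last step left them, time stands still between calls to the robot, and variables do not carry over. Pictures are saved under pics/ and viewed, and the job is handed in when it is done.

Besides the shell and the picture viewer there is one more tool, called after "Request:" as name(argument=value, ...) on one line, values as JSON. carry_out: Moves the arm, as the interface text tells. Its arguments: {"type":"object","properties":{"series":{"type":"array","items":{"type":"object","properties":{"dx":{"type":"number"},"dy":{"type":"number"},"dz":{"type":"number"},"turn":{"type":"number"},"grip":{"type":"number"}}}},"force":{"type":"number"}},"required":["series"]}

```bash
mkdir -p pics
python3 - <<'E'
from station import status,cams
import cv2
o=status.get_obs(); print({k:o[k] for k in o if k not in('joint_torque','qd')})
for n in ("scene","top","wrist"):
    im=cams.read_camera(n); cv2.imwrite(f"pics/{n}0.png",im[:,:,::-1]); print(n,cams.camera_info(n))
E
```

```text
{'t': 0.0, 'joint_positions': array([ 7.19459743e+01,  2.17394046e+01,  9.93962341e+01,  9.17863956e-04,
        5.89299489e+01, -1.90684778e+00]), 'ee_pos': array([0.19453523, 0.67199664, 0.213272  ]), 'tcp_rot': array([[ 2.78113413e-01,  9.60548174e-01, -3.67809819e-04],
       [ 9.60547563e-01, -2.78113651e-01, -1.08410555e-03],
       [-1.14362854e-03, -5.17945300e-05, -9.99999345e-01]]), 'wrist_force': array([-0.09437956, -0.18183374,  0.05487927]), 'wrist_torque': array([-0.00769148,  0.01898167,  0.00815481]), 'grip_width': 0.09126580674211061}
scene {'fx': 367.5099376408089, 'fy': 367.5099376408089, 'cx': 254.49564450691332, 'cy': 192.997308609964, 'k1': -0.025735158184129723, 'R': array([[ 0.84549132,  0.53375961,  0.0156562 ],
       [ 0.30271985, -0.45495235, -0.83748376],
       [-0.43989218,  0.71282469, -0.54623789]]), 't': array([-0.50821654, -0.09978922,  1.45882711])}
top {'fx': 499.3128820987641, 'fy': 499.3128820987641, 'cx': 258.5197133465859, 'cy': 189.0829163915909, 'k1': -0.18590630102604785, 'R': array([[ 0.01441021, -0.99982307,  0.01208998],
       [-0.98280904, -0.01638868, -0.18389616],
       [ 0.18406176, -0.00923216, -0.98287132]]), 't': array([0.04911058, 0.54152883, 1.31722922])}
wrist {'fx': 273.6853390771904, 'fy': 273.6853390771904, 'cx': 253.08660011547602, 'cy': 192.34244109731196, 'k1': -0.03973941515499098, 'mount': array([[ 9.99999068e-01, -1.04881535e-04, -1.36131476e-03,
         8.63700567e-04],
       [ 4.40288034e-04,  9.68553050e-01,  2.48806745e-01,
        -6.88570459e-02],
       [ 1.29241033e-03, -2.48807112e-01,  9.68552193e-01,
        -1.71936905e-01],
       [ 0.00000000e+00,  0.00000000e+00,  0.00000000e+00,
         1.00000000e+00]])}
```

View pics/scene0.png

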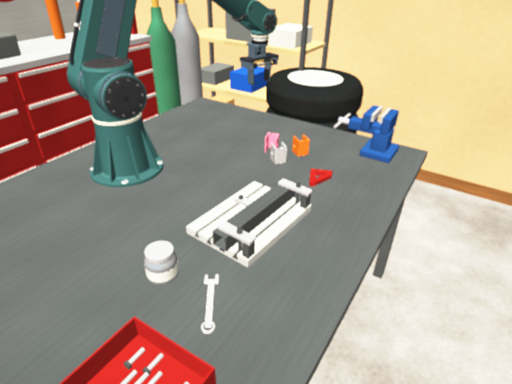

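View pics/top0.png

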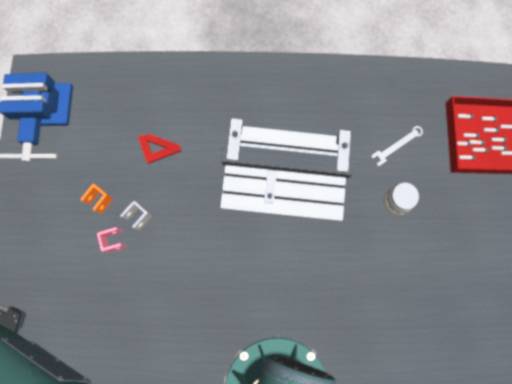

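View pics/wrist0.png

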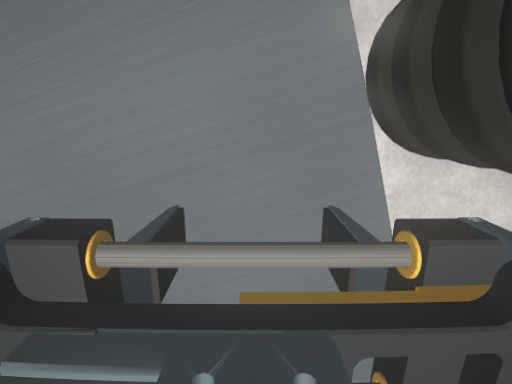

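Candidates for the bracket in the top view are orange (96,197), pink (110,239) and grey/bare steel (135,213). The description fits the grey one, so I'll check it in a close crop.

```bash
cat > h.py <<'E'
import numpy as np,cv2
from station import status,cams,finder
def ray(cam,u,v):
    c=cams.camera_info(cam); xd=(u-c['cx'])/c['fx'];yd=(v-c['cy'])/c['fy']
    x,y=xd,yd
    for _ in range(20):
        s=1+c['k1']*(x*x+y*y); x,y=xd/s,yd/s
    d=np.array([x,y,1.])
    if cam=='wrist':
        o=status.get_obs(); M=c['mount']; R=o['tcp_rot']@M[:3,:3]; p=o['ee_pos']+o['tcp_rot']@M[:3,3]
        return p,R@d
    return -c['R'].T@c['t'],c['R'].T@d
def onz(cam,u,v,z):
    p,d=ray(cam,u,v); return p+d*(z-p[2])/d[2]
def proj(cam,X):
    c=cams.camera_info(cam); X=np.asarray(X,float)
    if cam=='wrist':
        o=status.get_obs(); M=c['mount']; P=M[:3,:3].T@(o['tcp_rot'].T@(X-o['ee_pos'])-M[:3,3])
    else: P=c['R']@X+c['t']
    x,y=P[:2]/P[2]; s=1+c['k1']*(x*x+y*y)
    return np.array([c['fx']*x*s+c['cx'],c['fy']*y*s+c['cy']])
def tri(rs):
    A=np.zeros((3,3));b=np.zeros(3)
    for p,d in rs:
        d=d/np.linalg.norm(d);Q=np.eye(3)-np.outer(d,d);A+=Q;b+=Q@p
    return np.linalg.solve(A,b)
E
python3 - <<'E'
from h import *
t=cv2.imread('pics/top0.png');s=cv2.imread('pics/scene0.png')
a=cv2.resize(t[180:260,70:170],(400,320),interpolation=cv2.INTER_CUBIC)
b=cv2.resize(s[120:170,250:320],(400,286),interpolation=cv2.INTER_CUBIC)
c=cv2.resize(t[110:225,210:360],(780,598),interpolation=cv2.INTER_CUBIC)
b=cv2.copyMakeBorder(b,0,34,0,0,0)
cv2.imwrite('pics/c1.png',np.hstack([a,b]));cv2.imwrite('pics/c2.png',c)
for n in ['bracket_mid','bracket_back','tube_face','stop_face','plate','tin','magnet','spanner']:
    for cam in ('top','scene'):
        z={'bracket_mid':.035,'bracket_back':.035,'tube_face':.025,'stop_face':.025}.get(n,0)
        for r in finder.mark_of(cam,n)[:3]:
            u,v=np.array(r['centre'])*[512,384]
            print(n,cam,round(r['confidence'],2),round(u,1),round(v,1),onz(cam,u,v,z).round(4))
E
```

```text
bracket_mid top 0.76 113.4 241.0 [0.3913 0.4551 0.035 ]
bracket_mid top 0.7 99.4 196.6 [0.5146 0.5034 0.035 ]
bracket_mid top 0.66 137.3 216.2 [0.4617 0.3913 0.035 ]
bracket_mid scene 0.8 278.2 154.1 [0.4743 0.3817 0.035 ]
bracket_mid scene 0.79 299.0 147.6 [0.5181 0.4839 0.035 ]
bracket_mid scene 0.67 271.4 144.0 [0.4035 0.4485 0.035 ]
bracket_back top 0.8 142.7 203.6 [0.4972 0.3781 0.035 ]
bracket_back top 0.75 104.2 246.0 [0.3768 0.4806 0.035 ]
bracket_back top 0.68 103.4 191.4 [0.5297 0.4927 0.035 ]
bracket_back scene 0.83 300.7 152.2 [0.5433 0.4489 0.035 ]
bracket_back scene 0.72 272.7 139.8 [0.3868 0.4885 0.035 ]
bracket_back scene 0.64 279.4 153.3 [0.4748 0.3907 0.035 ]
tube_face top 0.57 284.4 172.4 [ 0.5942 -0.0148  0.025 ]
tube_face scene 0.63 250.4 215.1 [ 0.5988 -0.0213  0.025 ]
stop_face top 0.76 273.8 171.2 [0.5972 0.015  0.025 ]
stop_face top 0.39 396.2 146.8 [ 0.6763 -0.3388  0.025 ]
stop_face scene 0.69 251.2 211.5 [ 0.5903 -0.0036  0.025 ]
plate top 0.87 284.6 170.7 [ 0.6049 -0.0169  0.    ]
plate scene 0.97 253.9 218.8 [ 0.601  -0.0034  0.    ]
tin top 0.79 393.5 203.8 [ 0.5135 -0.3316  0.    ]
tin top 0.27 138.0 215.9 [0.467  0.3977 0.    ]
tin scene 0.79 163.4 272.4 [ 0.5254 -0.3393  0.    ]
magnet top 0.75 281.5 172.7 [ 0.5989 -0.008   0.    ]
magnet top 0.66 161.5 144.5 [0.6772 0.341  0.    ]
magnet scene 0.57 320.5 178.4 [0.6776 0.355  0.    ]
spanner top 0.89 396.2 147.3 [ 0.6819 -0.3462  0.    ]
spanner scene 0.97 207.8 301.9 [ 0.6875 -0.3528 -0.    ]
```

View pics/c1.png

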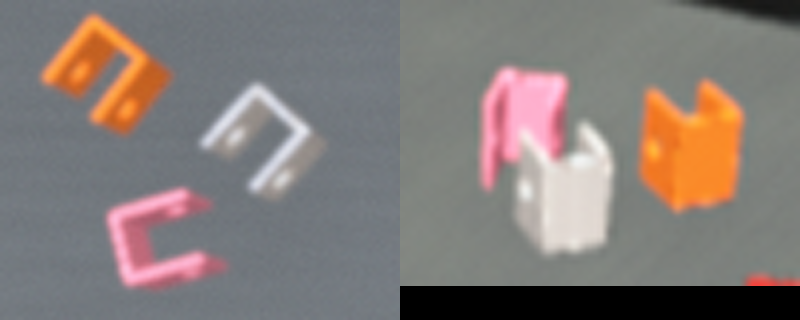

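View pics/c2.png

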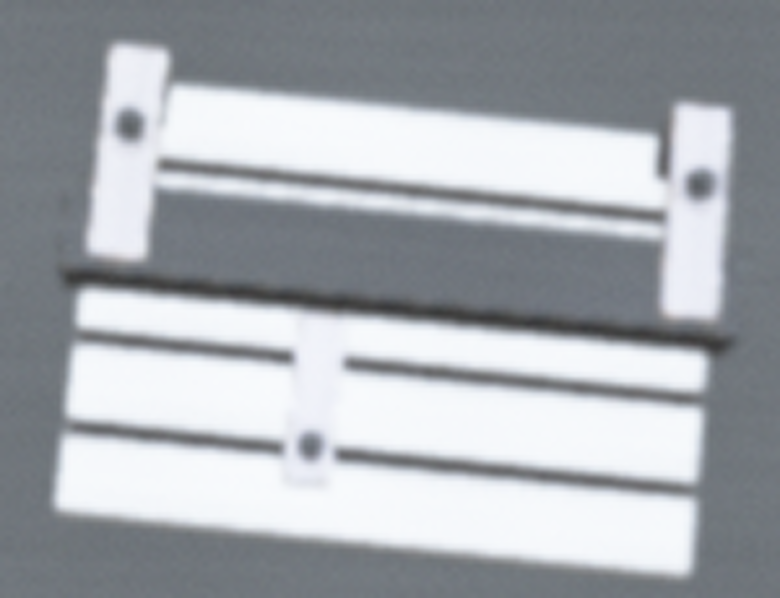

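The crop shows the bare-steel U at (135,213) in the top view, with its back facing upper right. The orange and pink ones are decoys. Next I'll refine its pose from the rim corners.

Run:
```python
from h import *
cs=[np.array(p)/4+[70-.4,180-.4] for p in [(200,143),(258,85),(310,130),(252,188)]]
P=[onz('top',*c,.07) for c in cs]
for p in P: print(p.round(4))
m=sum(P)/4; y=P[1]-P[2]; x=P[1]+P[2]-P[0]-P[3]
print('mid',m.round(4),'yaw y',np.degrees(np.arctan2(y[1],y[0])),np.linalg.norm(y),'yaw x',np.degrees(np.arctan2(x[1],x[0])),np.linalg.norm(x)/2)
L=[np.array(p)/5.2+[209.6,109.6] for p in [(75,265),(730,337)]]
Q=[onz('top',*c,.075) for c in L]; d=Q[0]-Q[1];print(Q,np.degrees(np.arctan2(d[1],d[0]))-90)
o=status.get_obs(); R=o['tcp_rot'];
a=np.radians(45);tx=np.array([np.cos(a),np.sin(a),0]);ty=np.array([np.sin(a),-np.cos(a),0])
D=np.array([m[0],m[1],.2])-o['ee_pos'];print('shift in 45deg tool frame',D@tx,D@ty,-D[2],'turn',np.arctan2(R[1,0],R[0,0])-a)
```

```text
[0.4585 0.4321 0.07  ]
[0.4989 0.3943 0.07  ]
[0.4689 0.3568 0.07  ]
[0.4288 0.3945 0.07  ]
mid [0.4638 0.3944 0.07  ] yaw y 51.30348708860577 0.047998491854236595 yaw x -43.14279726632723 0.05519372513825337
[array([0.61329299, 0.15263624, 0.075     ]), array([ 0.58085289, -0.1909586 ,  0.075     ])] -5.393526188873949
shift in 45deg tool frame -0.0062819706257811764 0.38678376430583716 0.01393572579066002 turn 0.5035470009733676
```

Request:
carry_out(series=[{"turn": 0.1125}, {"turn": 0.1125}, {"turn": 0.1125}, {"turn": 0.1125}, {"dx": -0.003, "dy": 0.038}, {"dx": -0.003, "dy": 0.038}, {"dx": -0.003, "dy": 0.038}, {"dx": -0.003, "dy": 0.038}, {"dx": -0.003, "dy": 0.038}, {"dx": -0.003, "dy": 0.038}, {"dx": -0.003, "dy": 0.038}, {"dx": -0.003, "dy": 0.038}])

```text
invalid input at $.series[0]: expected keys dx, dy, dz, turn, grip
```

Request:
carry_out(series=[{"dx": 0, "dy": 0.038}, {"dx": 0, "dy": 0.02}, {}, {}])

```text
invalid input at $.series[0]: expected keys dx, dy, dz, turn, grip
```

Run:
```python
from h import *
o=status.get_obs(); print(o['t'],o['ee_pos'],o['tcp_rot'].round(4),o['joint_positions'].round(1))
im=cams.read_camera('wrist'); cv2.imwrite('pics/w1.png',im[:,:,::-1])
for r in finder.mark_of('wrist','bracket_mid')[:3]:
    u,v=np.array(r['centre'])*[512,384]; print(r['confidence'],u,v,onz('wrist',u,v,.035))
```

```text
0.95 [0.19469508 0.67237714 0.21393573] [[ 0.2781  0.9605 -0.    ]
 [ 0.9605 -0.2781 -0.    ]
 [-0.     -0.     -1.    ]] [71.9 21.7 99.4  0.  58.9 -1.9]
```

View pics/w1.png

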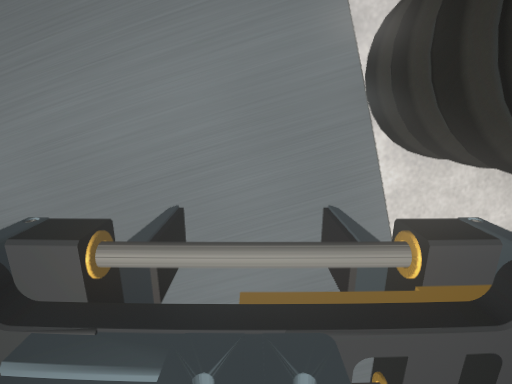

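All keys are required, so I'll send the rows complete.

Request:
carry_out(series=[{"dx": 0, "dy": 0, "dz": 0, "turn": 0.1125, "grip": 0.091}, {"dx": 0, "dy": 0, "dz": 0, "turn": 0.1125, "grip": 0.091}, {"dx": 0, "dy": 0, "dz": 0, "turn": 0.1125, "grip": 0.091}, {"dx": 0, "dy": 0, "dz": 0, "turn": 0.1125, "grip": 0.091}, {"dx": -0.003, "dy": 0.038, "dz": 0, "turn": 0, "grip": 0.091}, {"dx": -0.003, "dy": 0.038, "dz": 0, "turn": 0, "grip": 0.091}, {"dx": -0.003, "dy": 0.038, "dz": 0, "turn": 0, "grip": 0.091}, {"dx": -0.003, "dy": 0.038, "dz": 0, "turn": 0, "grip": 0.091}, {"dx": -0.003, "dy": 0.038, "dz": 0, "turn": 0, "grip": 0.091}, {"dx": -0.003, "dy": 0.038, "dz": 0, "turn": 0, "grip": 0.091}, {"dx": -0.003, "dy": 0.038, "dz": 0, "turn": 0, "grip": 0.091}, {"dx": -0.003, "dy": 0.038, "dz": 0, "turn": 0, "grip": 0.091}])

```text
t: 2.05
ee_pos: [0.4029, 0.4426, 0.2141]
tcp_rot: [[0.681, 0.733, 0.001], [0.733, -0.681, 0.003], [0.003, -0.001, -1.0]]
wrist_force: [0.5, 1.1, 1.1]
grip_width: 0.0913
```

Request:
carry_out(series=[{"dx": 0.002, "dy": 0.026, "dz": 0, "turn": 0, "grip": 0.091}, {"dx": 0.002, "dy": 0.026, "dz": 0, "turn": 0, "grip": 0.091}, {"dx": 0.002, "dy": 0.026, "dz": 0, "turn": 0, "grip": 0.091}, {"dx": 0, "dy": 0, "dz": 0, "turn": 0, "grip": 0.091}, {"dx": 0, "dy": 0, "dz": 0, "turn": 0, "grip": 0.091}])

```text
t: 2.47
ee_pos: [0.4712, 0.3855, 0.2149]
tcp_rot: [[0.685, 0.728, 0.002], [0.728, -0.685, 0.003], [0.004, -0.001, -1.0]]
wrist_force: [-0.3, -0.2, -1.0]
grip_width: 0.0906
```

Run:
```python
from h import *
o=status.get_obs(); print(o['t'],o['ee_pos'],o['tcp_rot'].round(4),o['joint_positions'].round(1))
im=cams.read_camera('wrist'); cv2.imwrite('pics/w2.png',im[:,:,::-1])
for r in finder.mark_of('wrist','bracket_mid')[:3]:
    u,v=np.array(r['centre'])*[512,384]; print(r['confidence'],u,v,onz('wrist',u,v,.035))
```

```text
2.4667 [0.47121573 0.38546316 0.21489315] [[ 6.852e-01  7.284e-01  2.500e-03]
 [ 7.284e-01 -6.852e-01  3.500e-03]
 [ 4.200e-03 -6.000e-04 -1.000e+00]] [ 3.710e+01  1.350e+01  1.103e+02  1.000e-01  5.600e+01 -9.700e+00]
0.84 252.7232 93.888 [0.39616909 0.45751697 0.035     ]
0.81 346.9824 137.2032 [0.5159566  0.50937005 0.035     ]
0.6 256.0 171.3024 [0.46893107 0.39501578 0.035     ]
```

View pics/w2.png

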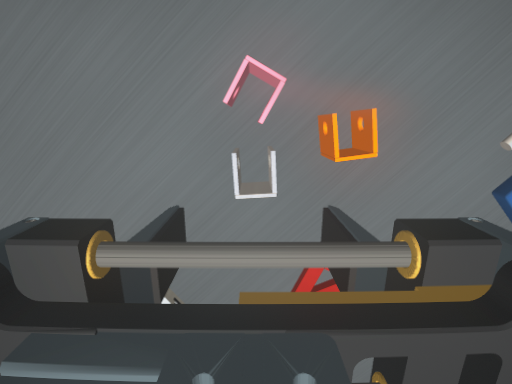

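The wrist view shows the grey bracket at about (255,172), its top rim corners near (235,198), (277,195), (233,152) and (274,150), with orange and pink clear above. I'll zoom in on it.

Run:
```python
from h import *
t=cv2.imread('pics/w2.png')
cv2.imwrite('pics/c3.png',cv2.resize(t[140:210,215:295],None,fx=8,fy=8,interpolation=cv2.INTER_CUBIC))
```

```text
(no output)
```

View pics/c3.png

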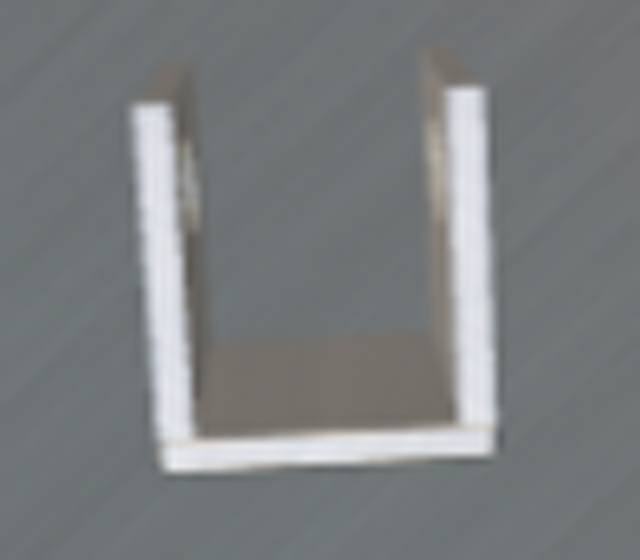

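Run:
```python
from h import *
P=[onz('wrist',*(np.array(p)/8+[214.5,139.5]),.07) for p in [(132,105),(163,472),(495,455),(485,88)]]
# left-end, left-back, right-back, right-end
for p in P: print(p.round(4))
m=sum(P)/4; y=P[2]-P[1]+P[3]-P[0]; x=P[1]+P[2]-P[0]-P[3]
print(m,np.degrees(np.arctan2(y[1],y[0])),np.linalg.norm(y)/2,np.degrees(np.arctan2(x[1],x[0]))+90,np.linalg.norm(x)/2)
o=status.get_obs();R=o['tcp_rot'];D=m-o['ee_pos'];print(D@R[:,0],D@R[:,1], np.degrees(np.arctan2(R[1,0],R[0,0])))
```

```text
[0.4284 0.3928 0.07  ]
[0.4709 0.3578 0.07  ]
[0.5031 0.3959 0.07  ]
[0.4614 0.4315 0.07  ]
[0.46596259 0.39450265 0.07      ] 49.66541236472195 0.05041985919680161 50.016960127386135 0.05493776775291718
0.0023342172706499915 -0.008875543665921392 46.83137990813572
```

Request:
carry_out(series=[{"dx": 0.002, "dy": -0.009, "dz": 0, "turn": -0.052, "grip": 0.091}, {"dx": 0, "dy": 0, "dz": 0.03, "turn": 0, "grip": 0.091}, {"dx": 0, "dy": 0, "dz": 0.03, "turn": 0, "grip": 0.091}, {"dx": 0, "dy": 0, "dz": 0.03, "turn": 0, "grip": 0.091}, {"dx": 0, "dy": 0, "dz": 0.02, "turn": 0, "grip": 0.091}, {"dx": 0, "dy": 0, "dz": 0, "turn": 0, "grip": 0.091}, {"dx": 0, "dy": 0, "dz": 0, "turn": 0, "grip": 0.091}])

```text
t: 3.15
ee_pos: [0.461, 0.4013, 0.1034]
tcp_rot: [[0.637, 0.771, 0.006], [0.771, -0.637, 0.007], [0.009, -0.0, -1.0]]
wrist_force: [0.1, 0.5, 0.5]
grip_width: 0.0911
```

Run:
```python
from h import *
o=status.get_obs();R=o['tcp_rot'];m=np.array([.46596,.3945,.07]);D=m-o['ee_pos'];print(o['ee_pos'],R.round(4),D@R[:,0],D@R[:,1], np.degrees(np.arctan2(R[1,0],R[0,0])))
```

```text
[0.46103698 0.40130362 0.10341005] [[ 0.6371  0.7708  0.0056]
 [ 0.7707 -0.6371  0.0068]
 [ 0.0088 -0.     -1.    ]] -0.002400547375319775 0.008129549755793245 50.421568427799684
```

Request:
carry_out(series=[{"dx": -0.0025, "dy": 0.008, "dz": 0, "turn": 0.01, "grip": 0.091}, {"dx": 0, "dy": 0, "dz": 0, "turn": 0, "grip": 0.091}, {"dx": 0, "dy": 0, "dz": 0, "turn": 0, "grip": 0.091}, {"dx": 0, "dy": 0, "dz": 0, "turn": 0, "grip": 0.091}])

```text
t: 3.48
ee_pos: [0.4666, 0.3957, 0.1077]
tcp_rot: [[0.644, 0.765, 0.009], [0.765, -0.644, 0.01], [0.013, 0.001, -1.0]]
wrist_force: [-0.6, -0.6, 0.7]
grip_width: 0.091
```

```bash
cat > chk.py <<'E'
from h import *
o=status.get_obs();R=o['tcp_rot'];m=np.array([.46596,.3945,.07]);D=m-o['ee_pos'];print(o['t'],o['ee_pos'].round(4),R[:,2].round(4),R[2].round(4),'d',D@R[:,0],D@R[:,1], np.degrees(np.arctan2(R[1,0],R[0,0])),o['grip_width'],o['wrist_force'].round(1),o['wrist_torque'].round(2))
E
python3 chk.py
```

```text
3.4833 [0.4666 0.3957 0.1077] [ 0.0089  0.0095 -0.9999] [ 1.300e-02  7.000e-04 -9.999e-01] d -0.0018299990058936407 0.0003220366389427095 49.88679783012549 0.09098456515040351 [-0.6 -0.6  0.7] [-0.03  0.03 -0.  ]
```

Request:
carry_out(series=[{"dx": 0, "dy": 0, "dz": 0, "turn": 0, "grip": 0.091}, {"dx": 0, "dy": 0, "dz": 0, "turn": 0, "grip": 0.091}, {"dx": 0, "dy": 0, "dz": 0, "turn": 0, "grip": 0.091}, {"dx": 0, "dy": 0, "dz": 0, "turn": 0, "grip": 0.091}, {"dx": 0, "dy": 0, "dz": 0, "turn": 0, "grip": 0.091}, {"dx": 0, "dy": 0, "dz": 0, "turn": 0, "grip": 0.091}])

```text
t: 3.98
ee_pos: [0.4679, 0.3965, 0.1104]
tcp_rot: [[0.645, 0.764, 0.012], [0.764, -0.645, 0.012], [0.017, 0.002, -1.0]]
wrist_force: [0.4, -0.2, -0.3]
grip_width: 0.0908
```

```bash
python3 chk.py; python3 -c "
from h import *
cams.read_camera('wrist');cams.read_camera('wrist');cams.read_camera('wrist')"; python3 chk.py
```

```text
3.9833 [0.4679 0.3965 0.1104] [ 0.0121  0.012  -0.9999] [ 0.017   0.0015 -0.9999] d -0.0034115005424079185 -0.00024403530079137694 49.85807634333362 0.09081384258009224 [ 0.4 -0.2 -0.3] [-0.06 -0.01  0.05]
4.1333 [0.4678 0.3965 0.1103] [ 0.012   0.0119 -0.9999] [ 0.0169  0.0015 -0.9999] d -0.0034088081997026647 -0.00022260236426218692 49.85879731936406 0.09104379774070288 [0.3 0.6 1.2] [-0.07  0.   -0.  ]
```

Request:
carry_out(series=[{"dx": -0.0035, "dy": 0, "dz": 0.035, "turn": 0, "grip": 0.091}, {"dx": 0, "dy": 0, "dz": 0.03, "turn": 0, "grip": 0.091}])

```text
t: 4.3
ee_pos: [0.4698, 0.3973, 0.0495]
tcp_rot: [[0.644, 0.765, 0.02], [0.764, -0.645, 0.018], [0.027, 0.004, -1.0]]
wrist_force: [0.3, -0.7, -1.2]
grip_width: 0.0911
```

```bash
python3 chk.py; python3 -c "
from h import *
im=[cams.read_camera('wrist') for _ in range(3)]
cv2.imwrite('pics/w3.png',im[2][:,:,::-1])"; python3 chk.py
```

```text
4.3 [0.4698 0.3973 0.0495] [ 0.0199  0.0181 -0.9996] [ 0.0267  0.0035 -0.9996] d -0.004043769934405684 -0.0010380979385015093 49.86973876890954 0.0910891793772633 [ 0.3 -0.7 -1.2] [-0.06  0.09  0.04]
4.45 [0.4691 0.3968 0.049 ] [ 0.0164  0.0154 -0.9997] [ 0.0223  0.0026 -0.9997] d -0.003283744820166382 -0.0008573384642262392 49.862313519973405 0.09090152238650641 [0.9 0.7 0.6] [-0.03  0.05  0.  ]
```

View pics/w3.png

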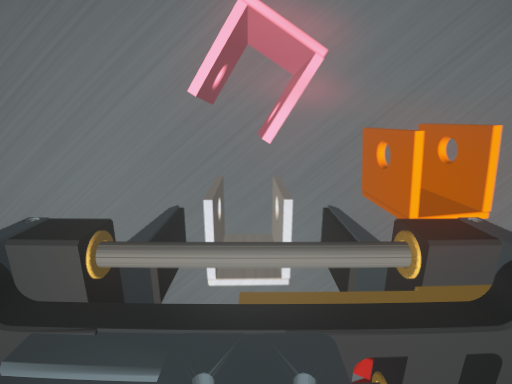

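The tool tilts a little during motion, and the next row bakes that in. I'll try a fast ascent to cancel it.

Request:
carry_out(series=[{"dx": -0.002, "dy": 0, "dz": -0.04, "turn": 0, "grip": 0.091}, {"dx": 0, "dy": 0, "dz": -0.04, "turn": 0, "grip": 0.091}, {"dx": 0, "dy": 0, "dz": -0.03, "turn": 0, "grip": 0.091}])

```text
t: 4.7
ee_pos: [0.4632, 0.3914, 0.1586]
tcp_rot: [[0.645, 0.764, 0.007], [0.764, -0.645, 0.008], [0.011, 0.0, -1.0]]
wrist_force: [-0.1, 0.8, 1.1]
grip_width: 0.0911
```

```bash
cat > st.py <<'E'
from h import *
import sys
for _ in range(int(sys.argv[1]) if len(sys.argv)>1 else 4): cams.read_camera('wrist')
E
python3 chk.py; python3 st.py; python3 chk.py
```

```text
4.7 [0.4632 0.3914 0.1586] [ 0.0069  0.008  -0.9999] [ 1.050e-02  1.000e-04 -9.999e-01] d 0.003224226105454555 8.274461269365057e-05 49.86169273229708 0.09106336883967721 [-0.1  0.8  1.1] [ 0.05  0.07 -0.01]
4.9 [0.4638 0.3918 0.1574] [ 0.009   0.0096 -0.9999] [ 1.320e-02  7.000e-04 -9.999e-01] d 0.002302498746249322 -9.445752480338885e-05 49.86627046364598 0.09112304388499527 [ 0.7 -0.1 -0. ] [-0.02  0.01  0.04]
```

Request:
carry_out(series=[{"dx": 0.002, "dy": 0, "dz": -0.041, "turn": 0, "grip": 0.091}, {"dx": 0, "dy": 0, "dz": -0.041, "turn": 0, "grip": 0.091}, {"dx": 0, "dy": 0, "dz": -0.041, "turn": 0, "grip": 0.091}])

```text
t: 5.15
ee_pos: [0.4592, 0.3884, 0.2719]
tcp_rot: [[0.645, 0.764, -0.006], [0.764, -0.645, -0.002], [-0.005, -0.003, -1.0]]
wrist_force: [-0.7, 0.8, 0.2]
grip_width: 0.0908
```

```bash
python3 st.py; python3 chk.py
```

```text
5.35 [0.4605 0.3894 0.2726] [-0.0015  0.0014 -1.    ] [ 1.0e-04 -2.1e-03 -1.0e+00] d 0.0074186965067089975 0.0013568245045799071 49.860152564835865 0.09108222182225525 [ 0.4 -0.6 -1.5] [-0.01 -0.05  0.02]
```

Request:
carry_out(series=[{"dx": 0.001, "dy": 0, "dz": 0.04, "turn": 0, "grip": 0.091}])

```text
t: 5.43
ee_pos: [0.4634, 0.3921, 0.2372]
tcp_rot: [[0.645, 0.765, 0.005], [0.764, -0.645, 0.006], [0.008, -0.0, -1.0]]
wrist_force: [2.1, 1.4, 0.2]
grip_width: 0.091
```

```bash
python3 st.py; python3 chk.py
```

```text
5.6333 [0.46   0.3894 0.2309] [-0.0052 -0.0015 -1.    ] [-0.0045 -0.003  -1.    ] d 0.008447150690196635 0.001770974015131775 49.86104984897139 0.09065810665193454 [ 0.6 -0.1  0.7] [-0.03  0.02 -0.04]
```

Request:
carry_out(series=[{"dx": 0.001, "dy": 0, "dz": 0.04, "turn": 0, "grip": 0.091}])

```text
t: 5.72
ee_pos: [0.4638, 0.3928, 0.1974]
tcp_rot: [[0.645, 0.765, 0.002], [0.765, -0.645, 0.005], [0.005, -0.001, -1.0]]
wrist_force: [2.8, 2.3, 0.4]
grip_width: 0.0911
```

```bash
python3 st.py; python3 chk.py
```

```text
5.9167 [0.4603 0.3901 0.1916] [-0.0063 -0.0024 -1.    ] [-0.0059 -0.0033 -1.    ] d 0.007729796106779059 0.0018370879946568478 49.86197271040181 0.0907174085483394 [0.4 0.2 0.9] [-0.07 -0.03  0.02]
```

Request:
carry_out(series=[{"dx": 0.004, "dy": 0.001, "dz": 0.04, "turn": 0, "grip": 0.091}, {"dx": 0.0035, "dy": 0.001, "dz": 0.04, "turn": 0, "grip": 0.091}])

```text
t: 6.08
ee_pos: [0.472, 0.399, 0.1221]
tcp_rot: [[0.645, 0.765, 0.007], [0.765, -0.645, 0.008], [0.01, 0.0, -1.0]]
wrist_force: [-0.0, 0.6, -0.5]
grip_width: 0.0911
```

```bash
python3 st.py; python3 chk.py
```

```text
6.2833 [0.4709 0.3981 0.1214] [ 0.0028  0.0048 -1.    ] [ 5.5e-03 -9.0e-04 -1.0e+00] d -0.006244991479787068 -0.0014453366806707684 49.86521011671686 0.0911695696854111 [0.5 0.6 0.3] [0.02 0.04 0.02]
```

Request:
carry_out(series=[{"dx": -0.006, "dy": -0.001, "dz": 0.035, "turn": 0, "grip": 0.091}])

```text
t: 6.37
ee_pos: [0.471, 0.398, 0.0942]
tcp_rot: [[0.644, 0.765, 0.012], [0.764, -0.645, 0.012], [0.017, 0.001, -1.0]]
wrist_force: [2.1, 1.4, 1.2]
grip_width: 0.091
```

```bash
python3 st.py; python3 chk.py
```

```text
6.5667 [0.4669 0.3947 0.0885] [ 0.0035  0.0053 -1.    ] [ 6.3e-03 -8.0e-04 -1.0e+00] d -0.0008774785277931037 -0.0005542407706572034 49.86615240721362 0.09089606772457391 [-0.3 -0.2  0.5] [-0.06 -0.    0.03]
```

Request:
carry_out(series=[{"dx": -0.001, "dy": 0, "dz": 0.034, "turn": 0, "grip": 0.091}])

```text
t: 6.65
ee_pos: [0.4704, 0.3974, 0.0616]
tcp_rot: [[0.644, 0.765, 0.012], [0.765, -0.644, 0.012], [0.016, 0.001, -1.0]]
wrist_force: [2.3, 1.4, 0.3]
grip_width: 0.0906
```

```bash
python3 st.py; python3 chk.py
```

```text
6.85 [0.4667 0.3944 0.056 ] [ 0.0035  0.0054 -1.    ] [ 6.4e-03 -8.0e-04 -1.0e+00] d -0.0003394585647626141 -0.0006204105113695803 49.866215520021825 0.09113937800600344 [ 0.  -0.3  0.4] [-0.07  0.01 -0.01]
```

Request:
carry_out(series=[{"dx": -0.001, "dy": 0, "dz": 0.03, "turn": 0, "grip": 0.091}])

```text
t: 6.93
ee_pos: [0.4696, 0.3966, 0.032]
tcp_rot: [[0.644, 0.765, 0.01], [0.765, -0.644, 0.011], [0.015, 0.001, -1.0]]
wrist_force: [0.8, 0.8, 0.3]
grip_width: 0.0914
```

```bash
python3 st.py; python3 chk.py
```

```text
7.1333 [0.4664 0.394  0.0274] [ 0.0034  0.0053 -1.    ] [ 6.3e-03 -8.0e-04 -1.0e+00] d 0.0003554121062115522 -0.000693768912869963 49.86778358865552 0.09086537812665389 [ 1.1 -0.4 -0.4] [-0.01 -0.02  0.01]
```

Request:
carry_out(series=[{"dx": 0, "dy": 0, "dz": 0.004, "turn": 0, "grip": 0.03}], force=40)

```text
t: 7.22
ee_pos: [0.4673, 0.3947, 0.0254]
tcp_rot: [[0.645, 0.765, 0.005], [0.765, -0.645, 0.007], [0.008, -0.0, -1.0]]
wrist_force: [0.5, 0.7, -0.5]
grip_width: 0.0868
```

```bash
python3 st.py 6; python3 chk.py;python3 st.py 6; python3 chk.py
```

```text
7.5167 [0.4666 0.3942 0.0239] [ 0.0039  0.0057 -1.    ] [ 6.8e-03 -7.0e-04 -1.0e+00] d 0.0001191207528265279 -0.0007247576919617571 49.86865356073556 0.06265597702675235 [-0.4 -0.1  0.1] [-0.1   0.01  0.03]
7.8167 [0.4663 0.394  0.0235] [ 0.0031  0.005  -1.    ] [ 5.8e-03 -9.0e-04 -1.0e+00] d 0.00045578333505134417 -0.000653858235798924 49.86481078378082 0.049739658816327956 [-2.  -2.1  5.8] [-0.58  0.45 -0.03]
```

Gripped, at 49.7 mm. Now I'll lift and measure the fixture from the initial top picture, which has no arm in the way.

Request:
carry_out(series=[{"dx": 0, "dy": 0, "dz": -0.035, "turn": 0, "grip": 0.03}])

```text
t: 7.9
ee_pos: [0.4631, 0.3913, 0.0534]
tcp_rot: [[0.645, 0.764, -0.004], [0.764, -0.645, -0.0], [-0.003, -0.003, -1.0]]
wrist_force: [-1.8, -1.7, -5.5]
grip_width: 0.0499
```

```bash
python3 st.py 5; python3 chk.py
python3 - <<'E'
from h import *
t=cv2.imread('pics/top0.png')
a=cv2.resize(t[155:225,215:290],None,fx=8,fy=8,interpolation=cv2.INTER_CUBIC)
b=cv2.resize(t[110:160,215:290],None,fx=8,fy=8,interpolation=cv2.INTER_CUBIC)
cv2.imwrite('pics/d1.png',a)
a=cv2.resize(t[155:225,280:355],None,fx=8,fy=8,interpolation=cv2.INTER_CUBIC);cv2.imwrite('pics/d2.png',a)
E
```

```text
8.15 [0.4659 0.3935 0.058 ] [ 0.0028  0.0048 -1.    ] [ 0.0054 -0.001  -1.    ] d 0.0008619310612446982 -0.0005890389959909718 49.8641159935333 0.05003713372308674 [-0.3 -0.3 -4.3] [-0.01  0.08 -0.01]
```

View pics/d1.png

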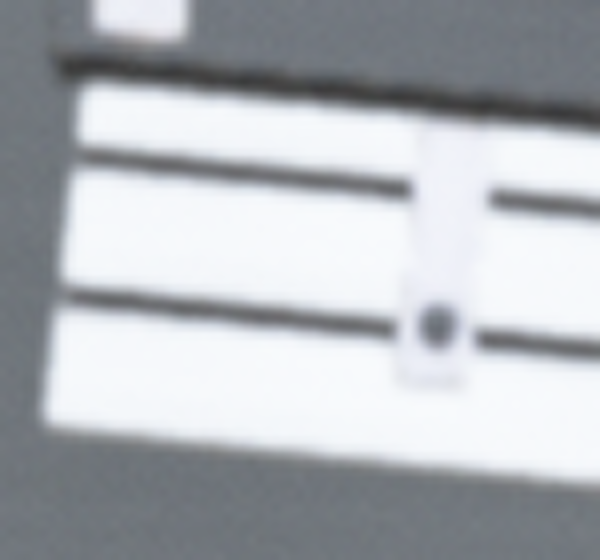

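View pics/d2.png

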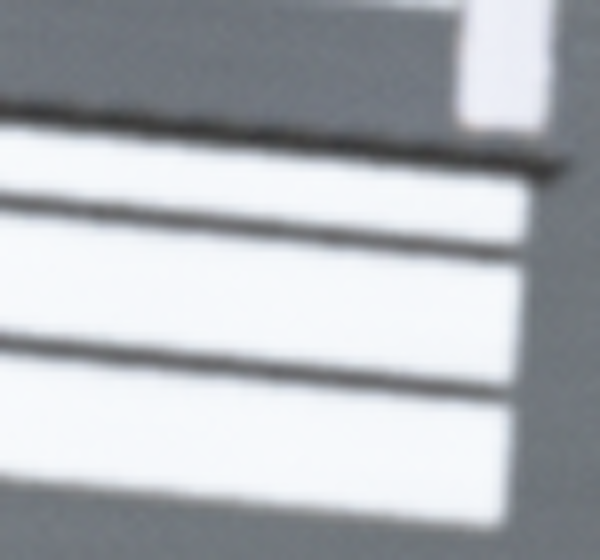

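Run:
```python
from h import *
def q(p,off,z): return onz('top',*(np.array(p)/8+np.array(off)-.44),z)
o1,o2=[215,155],[280,155]
FL=q((44,429),o1,.025);FR=q((504,528),o2,.025)
BL=q((80,81),o1,.025);BR=q((528,178),o2,.025)
TL=q((60,56),o1,.075);TR=q((570,156),o2,.075)
S1=q((489,130),o1,.037);S2=q((467,380),o1,.037)
yaw=lambda a,b:np.degrees(np.arctan2((a-b)[1],(a-b)[0]))-90
for n,a,b in (('front',FL,FR),('tubelow',BL,BR),('tubetop',TL,TR)): print(n,a.round(4),b.round(4),((a+b)/2).round(4),np.linalg.norm(a-b).round(4),yaw(a,b).round(2))
print('stop',S1.round(4),S2.round(4),yaw(S1,S2)+90, 'left side',yaw(BL,FL)+90,'right',yaw(BR,FR)+90)
```

```text
front [0.4898 0.163  0.025 ] [ 0.4603 -0.1775  0.025 ] [ 0.475  -0.0072  0.025 ] 0.3418 -4.95
tubelow [0.6137 0.1539 0.025 ] [ 0.5847 -0.188   0.025 ] [ 0.5992 -0.0171  0.025 ] 0.3432 -4.84
tubetop [0.6104 0.1579 0.075 ] [ 0.5819 -0.1933  0.075 ] [ 0.5961 -0.0177  0.075 ] 0.3523 -4.65
stop [0.5957 0.0103 0.037 ] [0.5074 0.0172 0.037 ] -4.450356734668333 left side -4.2145052845454956 right -4.83093951859162
```

Request:
carry_out(series=[{"dx": 0, "dy": 0, "dz": -0.04, "turn": 0, "grip": 0.03}, {"dx": 0, "dy": 0, "dz": -0.04, "turn": 0, "grip": 0.03}, {"dx": 0, "dy": 0, "dz": 0, "turn": -0.123, "grip": 0.03}, {"dx": 0, "dy": 0, "dz": 0, "turn": -0.123, "grip": 0.03}, {"dx": 0, "dy": 0, "dz": 0, "turn": -0.123, "grip": 0.03}, {"dx": 0, "dy": 0, "dz": 0, "turn": -0.123, "grip": 0.03}, {"dx": 0, "dy": 0, "dz": 0, "turn": -0.123, "grip": 0.03}])

```text
t: 8.73
ee_pos: [0.461, 0.3895, 0.1315]
tcp_rot: [[0.076, 0.997, -0.009], [0.997, -0.076, -0.004], [-0.005, -0.009, -1.0]]
wrist_force: [-0.9, 0.2, -3.9]
grip_width: 0.0499
```

```bash
python3 st.py 4
cat > ck2.py <<'E'
from h import *
o=status.get_obs();R=o['tcp_rot'];T=np.array([.597,-.017,.025]);a=np.radians(-4.8)
B=np.array([[np.cos(a),np.sin(a),0],[-np.sin(a),np.cos(a),0],[0,0,1]])
print('t',o['t'],'ee',o['ee_pos'].round(4),'tubeframe',(B@(o['ee_pos']-T)).round(4),'tilt(tf)',(B@R[:,2]).round(4)[:2],'yaw',np.degrees(np.arctan2(R[1,0],R[0,0])).round(2),'g',o['grip_width'].round(4),'F(tf)',(B@o['wrist_force']).round(1),'M',(B@o['wrist_torque']).round(2))
E
python3 ck2.py
```

```text
Traceback (most recent call last):
  File "ck2.py", line 4, in <module>
    print('t',o['t'],'ee',o['ee_pos'].round(4),'tubeframe',(B@(o['ee_pos']-T)).round(4),'tilt(tf)',(B@R[:,2]).round(4)[:2],'yaw',np.degrees(np.arctan2(R[1,0],R[0,0])).round(2),'g',o['grip_width'].round(4),'F(tf)',(B@o['wrist_force']).round(1),'M',(B@o['wrist_torque']).round(2))
                                                                                                                                                                                    ^^^^^^^^^^^^^^^^^^^^^
AttributeError: 'float' object has no attribute 'round'
```

Request:
carry_out(series=[{"dx": -0.037, "dy": 0.0107, "dz": 0, "turn": 0, "grip": 0.03}, {"dx": -0.037, "dy": 0.0107, "dz": 0, "turn": 0, "grip": 0.03}, {"dx": -0.037, "dy": 0.0107, "dz": 0, "turn": 0, "grip": 0.03}, {"dx": -0.037, "dy": 0.0107, "dz": 0, "turn": 0, "grip": 0.03}])

```text
t: 9.27
ee_pos: [0.4898, 0.2395, 0.1308]
tcp_rot: [[0.097, 0.995, -0.009], [0.995, -0.097, -0.003], [-0.004, -0.008, -1.0]]
wrist_force: [1.7, -0.4, -4.1]
grip_width: 0.05
```

```bash
sed -i "s/o\['grip_width'\].round(4)/round(o['grip_width'],4)/" ck2.py; python3 ck2.py; python3 st.py 4;  python3 ck2.py
```

```text
t 9.2667 ee [0.4898 0.2395 0.1308] tubeframe [-0.1283  0.2466  0.1058] tilt(tf) [-0.0084 -0.0037] yaw 84.44 g 0.05 F(tf) [ 1.7 -0.2 -4.1] M [ 0.07 -0.07 -0.  ]
t 9.4667 ee [0.4902 0.24   0.1309] tubeframe [-0.1279  0.2472  0.1059] tilt(tf) [-0.0084 -0.0036] yaw 84.34 g 0.0498 F(tf) [ 0.5  0.3 -3.6] M [0.03 0.01 0.02]
```

Request:
carry_out(series=[{"dx": -0.037, "dy": 0.0115, "dz": 0, "turn": -0.015, "grip": 0.03}, {"dx": -0.037, "dy": 0.0115, "dz": 0, "turn": 0, "grip": 0.03}, {"dx": -0.037, "dy": 0.0115, "dz": 0, "turn": 0, "grip": 0.03}, {"dx": -0.037, "dy": 0.0115, "dz": 0, "turn": 0, "grip": 0.03}, {"dx": -0.037, "dy": 0.0115, "dz": 0, "turn": 0, "grip": 0.03}, {"dx": -0.037, "dy": 0.0115, "dz": 0, "turn": 0, "grip": 0.03}, {"dx": -0.03, "dy": 0.0115, "dz": 0, "turn": 0, "grip": 0.03}])

```text
t: 10.05
ee_pos: [0.5508, -0.0156, 0.1309]
tcp_rot: [[0.084, 0.996, -0.006], [0.996, -0.084, -0.001], [-0.001, -0.006, -1.0]]
wrist_force: [0.3, 0.5, -3.6]
grip_width: 0.0497
```

```bash
python3 ck2.py; python3 st.py 4;  python3 ck2.py
python3 - <<'E'
from h import *
for n in ('wrist','scene'):
    im=cams.read_camera(n); cv2.imwrite(f'pics/{n}4.png',im[:,:,::-1])
E
```

```text
t 10.05 ee [ 0.5508 -0.0156  0.1309] tubeframe [-0.0462 -0.0025  0.1059] tilt(tf) [-0.0059 -0.0012] yaw 85.18 g 0.0497 F(tf) [ 0.3  0.5 -3.6] M [ 0.14 -0.03 -0.  ]
t 10.25 ee [ 0.5506 -0.014   0.1307] tubeframe [-0.0464 -0.0009  0.1057] tilt(tf) [-0.0064 -0.001 ] yaw 85.13 g 0.0499 F(tf) [ 1.1  0.2 -4.5] M [0.08 0.01 0.  ]
```

View pics/wrist4.png

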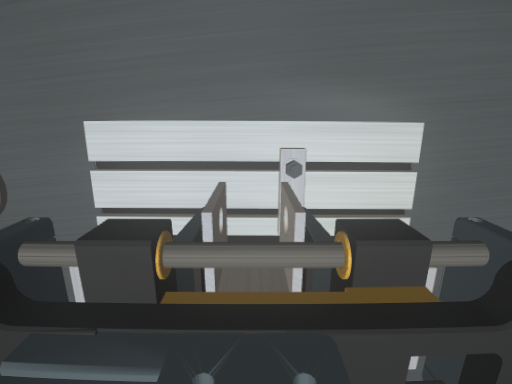

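View pics/scene4.png

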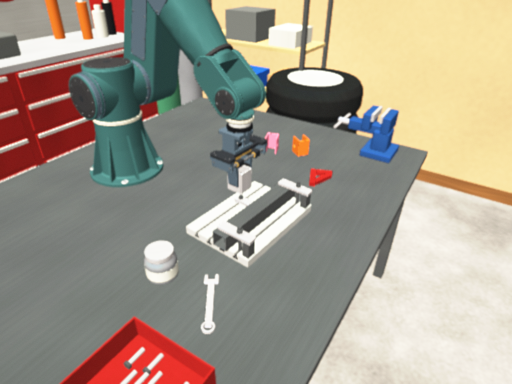

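The wrist view shows the plate square to the tool, the stop bar at columns ~280–305 with its nut at (293,170), and the bracket held at columns 205–300. I'll refine from this picture.

Run:
```python
from h import *
t=cv2.imread('pics/wrist4.png')
cv2.imwrite('pics/e1.png',cv2.resize(t[110:240,195:325],None,fx=6,fy=6,interpolation=cv2.INTER_CUBIC)[:600])
cv2.imwrite('pics/e2.png',np.vstack([cv2.resize(t[115:180,80:150],None,fx=6,fy=4,interpolation=cv2.INTER_CUBIC),cv2.resize(t[115:180,360:430],None,fx=6,fy=4,interpolation=cv2.INTER_CUBIC)]))
```

```text
(no output)
```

View pics/e1.png

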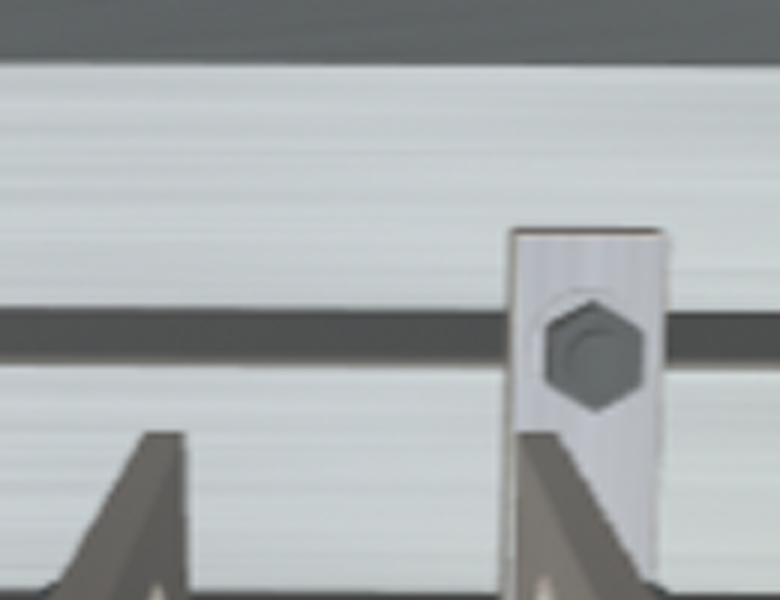

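View pics/e2.png

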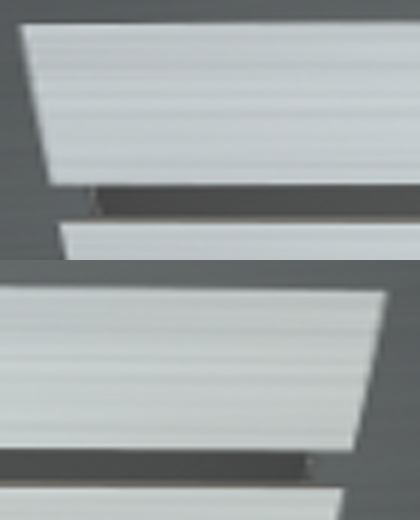

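Run:
```python
from h import *
w=lambda u,v,z:onz('wrist',u-.4,v-.4,z)
L=w(83.3,120.5,.025);Rr=w(424.5,122.5,.025)
d=Rr-L; print(L,Rr,np.linalg.norm(d),'yaw',np.degrees(np.arctan2(d[1],d[0]))-90)
s1=w(195+511/6,110+235/6,.037);s2=w(195+500/6,110+590/6,.037);e=w(195+665/6,110+235/6,.037)
d=s2-s1;print(s1,s2,e,np.linalg.norm(e-s1),np.degrees(np.arctan2(d[1],d[0])))
a=np.radians(-4.8);B=np.array([[np.cos(a),np.sin(a),0],[-np.sin(a),np.cos(a),0],[0,0,1]]);T=np.array([.597,-.017,.025])
m=(L+Rr)/2
for p in (m,s1,s2): print('tf',(B@(p-T)).round(4))
# foot of bracket flange ends (z = tip-0.0235)
```

```text
[ 0.46368392 -0.17676935  0.025     ] [0.4939146  0.16350129 0.025     ] 0.34161089639305725 yaw -5.077001151511226
[0.50798089 0.0164748  0.037     ] [0.56741538 0.01105523 0.037     ] [0.50998552 0.04120325 0.037     ] 0.02480956398067323 -5.2101468171142615
tf [-0.1187  0.0004  0.    ]
tf [-0.0915  0.0259  0.012 ]
tf [-0.0318  0.0255  0.012 ]
```

Request:
carry_out(series=[{"dx": -0.006, "dy": 0.009, "dz": 0.03, "turn": 0.002, "grip": 0.03}])

```text
t: 10.43
ee_pos: [0.5607, -0.018, 0.1045]
tcp_rot: [[0.083, 0.997, -0.0], [0.997, -0.083, -0.001], [-0.001, -0.0, -1.0]]
wrist_force: [2.6, 0.0, -2.5]
grip_width: 0.0498
```

```bash
python3 st.py 4;  python3 ck2.py
```

```text
t 10.6333 ee [ 0.5578 -0.0186  0.1004] tubeframe [-0.0389 -0.0049  0.0754] tilt(tf) [-0.0086 -0.0009] yaw 85.21 g 0.05 F(tf) [-0.5 -0.  -3.7] M [ 0.04 -0.01 -0.04]
```

Request:
carry_out(series=[{"dx": 0, "dy": 0, "dz": 0.03, "turn": 0, "grip": 0.03}])

```text
t: 10.72
ee_pos: [0.5613, -0.0181, 0.0752]
tcp_rot: [[0.083, 0.997, -0.001], [0.997, -0.083, -0.001], [-0.001, -0.001, -1.0]]
wrist_force: [2.6, -0.4, -3.4]
grip_width: 0.0497
```

```bash
python3 st.py 4;  python3 ck2.py
```

```text
t 10.9167 ee [ 0.5573 -0.0181  0.0713] tubeframe [-0.0394 -0.0045  0.0463] tilt(tf) [-0.0092 -0.001 ] yaw 85.24 g 0.0497 F(tf) [ 0.3 -0.1 -4.1] M [-0.01 -0.04 -0.01]
```

Request:
carry_out(series=[{"dx": 0, "dy": 0, "dz": 0.019, "turn": 0.004, "grip": 0.03}])

```text
t: 11.0
ee_pos: [0.5599, -0.0181, 0.0562]
tcp_rot: [[0.087, 0.996, -0.003], [0.996, -0.087, -0.001], [-0.001, -0.003, -1.0]]
wrist_force: [2.4, -0.2, -3.6]
grip_width: 0.0497
```

```bash
python3 st.py 4;  python3 ck2.py
python3 - <<'E'
from h import *
for n in ('wrist','scene'):
    im=cams.read_camera(n); cv2.imwrite(f'pics/{n}5.png',im[:,:,::-1])
t=cv2.imread('pics/scene5.png'); cv2.imwrite('pics/s5.png',cv2.resize(t[140:270,180:330],None,fx=5,fy=4.6,interpolation=cv2.INTER_CUBIC))
E
```

```text
t 11.2 ee [ 0.5575 -0.018   0.0535] tubeframe [-0.0393 -0.0044  0.0285] tilt(tf) [-0.0087 -0.0009] yaw 85.02 g 0.0502 F(tf) [ 0.3 -0.2 -4.1] M [0.03 0.02 0.02]
```

View pics/wrist5.png

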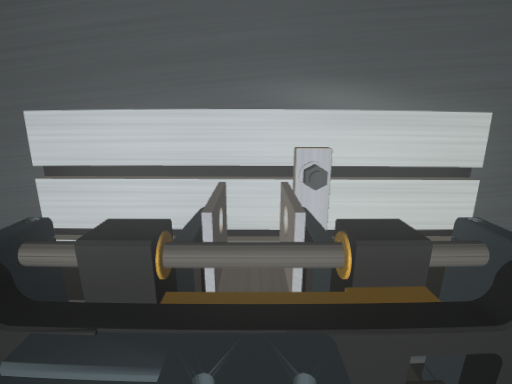

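View pics/s5.png

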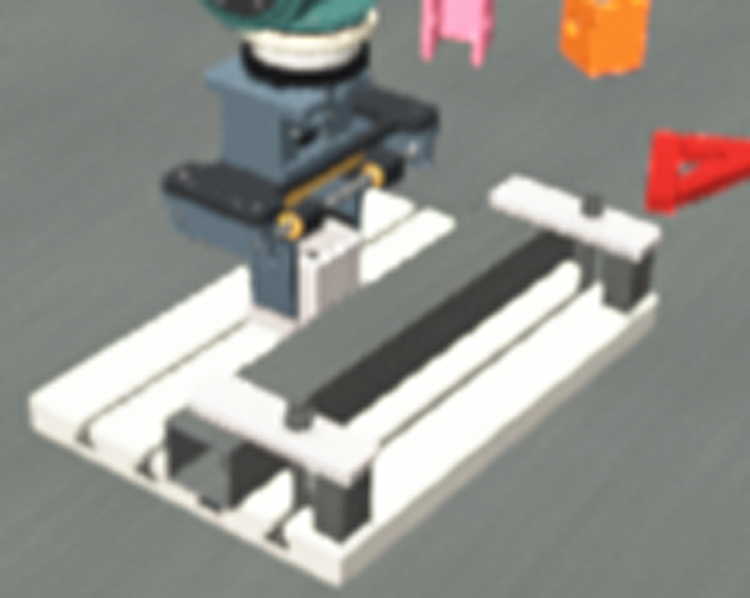

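Request:
carry_out(series=[{"dx": 0, "dy": 0, "dz": 0.0035, "turn": 0, "grip": 0.03}])

```text
t: 11.38
ee_pos: [0.5586, -0.0182, 0.0514]
tcp_rot: [[0.087, 0.996, -0.006], [0.996, -0.087, -0.0], [-0.001, -0.006, -1.0]]
wrist_force: [0.0, -0.3, -3.9]
grip_width: 0.0501
```

```bash
python3 st.py 4;  python3 ck2.py
python3 - <<'E'
from h import *
im=cams.read_camera('wrist');cv2.imwrite('pics/wrist6.png',im[:,:,::-1])
g=cv2.cvtColor(im,cv2.COLOR_RGB2GRAY).astype(float)
# front edge: max row-gradient, subpixel
pts=[]
for u in list(range(45,470,8)):
    c=np.gradient(cv2.GaussianBlur(g,(3,3),0)[100:130,u]);k=int(np.argmax(c))
    if 0<k<29:
        a,b,d=c[k-1:k+2];k=k+.5*(a-d)/(a-2*b+d)
    pts.append((u,100+k))
P=np.array([onz('wrist',u,v,.025) for u,v in pts])
f=np.polyfit(P[:,1],P[:,0],1);r=P[:,0]-np.polyval(f,P[:,1]);k=abs(r)<.001;f=np.polyfit(P[k,1],P[k,0],1)
print('yaw',-np.degrees(np.arctan(f[0])),'x at y=-.007',np.polyval(f,-.007),k.mean())
t=im[:,:,::-1];cv2.imwrite('pics/e3.png',cv2.resize(t[140:240,270:340],None,fx=8,fy=6,interpolation=cv2.INTER_CUBIC))
E
```

```text
t 11.5833 ee [ 0.5579 -0.0182  0.0503] tubeframe [-0.0389 -0.0044  0.0253] tilt(tf) [-0.0076 -0.0009] yaw 85.01 g 0.05 F(tf) [-0.   0.2 -4.1] M [ 0.08  0.01 -0.05]
yaw -5.202503354590168 x at y=-.007 0.47986469792030295 1.0
```

View pics/e3.png

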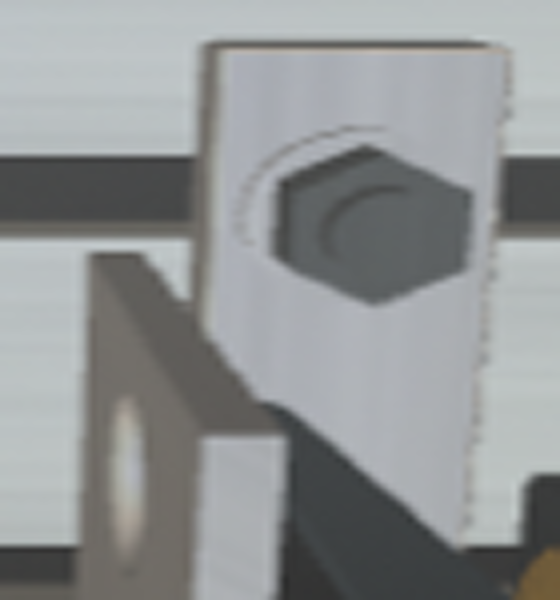

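Run:
```python
from h import *
a=np.radians(-5.1);B=np.array([[np.cos(a),np.sin(a),0],[-np.sin(a),np.cos(a),0],[0,0,1]]);T=np.array([.597,-.017,.025])
w=lambda p,z:onz('wrist',270+p[0]/8-.44,140+p[1]/6-.42,z)
for p,z in (((218,52),.037),((208,330),.037),((197,48),.025)):
    q=w(p,z);print((B@(q-T)).round(4))
o=status.get_obs();print((B@(o['ee_pos']-T)).round(4))
```

```text
[-0.0908  0.0251  0.012 ]
[-0.0585  0.0255  0.012 ]
[-0.0902  0.025  -0.    ]
[-0.0388 -0.0047  0.0253]
```

Request:
carry_out(series=[{"dx": 0.003, "dy": 0.009, "dz": 0.0012, "turn": 0.002, "grip": 0.03}])

```text
t: 11.72
ee_pos: [0.566, -0.0161, 0.0489]
tcp_rot: [[0.089, 0.996, -0.009], [0.996, -0.089, -0.0], [-0.001, -0.009, -1.0]]
wrist_force: [-0.1, -0.3, -4.8]
grip_width: 0.0497
```

```bash
python3 st.py 4;  python3 ck2.py
```

```text
t 11.9167 ee [ 0.5675 -0.0159  0.0489] tubeframe [-0.0295 -0.0014  0.0239] tilt(tf) [-0.0076 -0.0009] yaw 84.91 g 0.0495 F(tf) [ 0.1  0.3 -3.9] M [ 0.05  0.04 -0.02]
```

Request:
carry_out(series=[{"dx": 0.002, "dy": 0.001, "dz": 0, "turn": 0, "grip": 0.03}])

```text
t: 12.0
ee_pos: [0.5681, -0.0145, 0.0488]
tcp_rot: [[0.088, 0.996, -0.009], [0.996, -0.088, -0.001], [-0.002, -0.009, -1.0]]
wrist_force: [-18.1, -38.2, 17.3]
grip_width: 0.05
```

```bash
python3 st.py 4;  python3 ck2.py
```

```text
t 12.2 ee [ 0.568  -0.0147  0.0488] tubeframe [-0.0291 -0.0001  0.0238] tilt(tf) [-0.009  -0.0021] yaw 84.94 g 0.0497 F(tf) [ -3.9 -10.7  -0.6] M [-2.06  0.59 -0.02]
```

Request:
carry_out(series=[{"dx": -0.0002, "dy": 0.002, "dz": 0, "turn": 0, "grip": 0.03}])

```text
t: 12.28
ee_pos: [0.569, -0.0151, 0.0488]
tcp_rot: [[0.088, 0.996, -0.011], [0.996, -0.088, -0.001], [-0.002, -0.011, -1.0]]
wrist_force: [-5.7, 2.3, 4.4]
grip_width: 0.0499
```

```bash
python3 st.py 4;  python3 ck2.py
```

```text
t 12.4833 ee [ 0.57   -0.015   0.0488] tubeframe [-0.0271 -0.0003  0.0238] tilt(tf) [-0.0088 -0.0022] yaw 84.95 g 0.0498 F(tf) [-0.1 -0.6 -2.2] M [-0.28  0.17 -0.05]
```

Request:
carry_out(series=[{"dx": 0.0002, "dy": 0.0015, "dz": 0, "turn": 0, "grip": 0.03}])

```text
t: 12.57
ee_pos: [0.5708, -0.015, 0.0488]
tcp_rot: [[0.088, 0.996, -0.011], [0.996, -0.088, -0.002], [-0.002, -0.01, -1.0]]
wrist_force: [-12.3, -4.9, 11.1]
grip_width: 0.0496
```

```bash
python3 st.py 4;  python3 ck2.py
```

```text
t 12.7667 ee [ 0.5708 -0.015   0.0488] tubeframe [-0.0262 -0.0002  0.0238] tilt(tf) [-0.0104 -0.0024] yaw 84.96 g 0.0498 F(tf) [-5.5 -3.1  4.8] M [-0.47  1.12  0.05]
```

Request:
carry_out(series=[{"dx": 0.0002, "dy": 0.001, "dz": 0, "turn": 0, "grip": 0.03}])

```text
t: 12.85
ee_pos: [0.5709, -0.015, 0.0489]
tcp_rot: [[0.088, 0.996, -0.013], [0.996, -0.088, -0.002], [-0.003, -0.013, -1.0]]
wrist_force: [-10.9, -4.3, 9.7]
grip_width: 0.05
```

```bash
python3 st.py 4;  python3 ck2.py
```

```text
t 13.05 ee [ 0.5709 -0.015   0.0489] tubeframe [-0.0262 -0.0002  0.0239] tilt(tf) [-0.0126 -0.0028] yaw 84.98 g 0.0496 F(tf) [-8.4 -4.6  7.3] M [-0.66  1.46  0.06]
```

Request:
carry_out(series=[{"dx": 0.0002, "dy": 0.0014, "dz": -0.0004, "turn": 0, "grip": 0.03}])

```text
t: 13.13
ee_pos: [0.5713, -0.015, 0.0491]
tcp_rot: [[0.087, 0.996, -0.015], [0.996, -0.087, -0.002], [-0.003, -0.015, -1.0]]
wrist_force: [-6.2, -3.7, -6.0]
grip_width: 0.0495
```

```bash
python3 st.py 4;  python3 ck2.py
python3 - <<'E'
from h import *
for n in ('wrist','scene','top'):
    im=cams.read_camera(n); cv2.imwrite(f'pics/{n}7.png',im[:,:,::-1])
t=cv2.imread('pics/scene7.png'); a=cv2.resize(t[170:240,215:300],(390,330),interpolation=cv2.INTER_CUBIC)
t=cv2.imread('pics/top7.png'); b=cv2.resize(t[150:220,235:320],(390,330),interpolation=cv2.INTER_CUBIC)
cv2.imwrite('pics/s7.png',np.hstack([a,b]))
E
python3 ck2.py
```

```text
t 13.3333 ee [ 0.5713 -0.015   0.049 ] tubeframe [-0.0258 -0.0002  0.024 ] tilt(tf) [-0.0148 -0.0032] yaw 84.98 g 0.0502 F(tf) [-6.8 -4.5  2.9] M [-0.79  1.11 -0.11]
t 13.4833 ee [ 0.5713 -0.015   0.049 ] tubeframe [-0.0258 -0.0002  0.024 ] tilt(tf) [-0.0149 -0.0032] yaw 84.99 g 0.0501 F(tf) [-7.6 -4.   1.7] M [-0.72  1.12 -0.01]
```

View pics/s7.png

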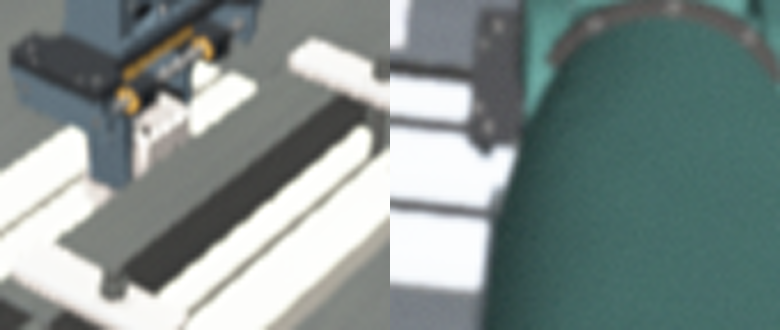

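View pics/wrist7.png

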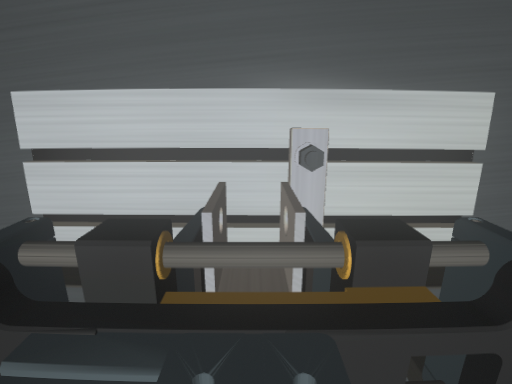

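Request:
carry_out(series=[{"dx": 0, "dy": 0.0022, "dz": -0.0002, "turn": 0, "grip": 0.03}])

```text
t: 13.57
ee_pos: [0.5713, -0.015, 0.0489]
tcp_rot: [[0.087, 0.996, -0.02], [0.996, -0.088, -0.002], [-0.003, -0.02, -1.0]]
wrist_force: [-23.8, 1.8, 21.9]
grip_width: 0.05
```

```bash
for i in 1 2 3; do python3 st.py 4;  python3 ck2.py;done
```

```text
t 13.7667 ee [ 0.5713 -0.015   0.049 ] tubeframe [-0.0258 -0.0002  0.024 ] tilt(tf) [-0.0195 -0.0034] yaw 84.98 g 0.0499 F(tf) [-15.8  -1.7  12.7] M [-0.53  2.33 -0.1 ]
t 13.9667 ee [ 0.5713 -0.015   0.049 ] tubeframe [-0.0258 -0.0002  0.024 ] tilt(tf) [-0.0194 -0.0034] yaw 84.99 g 0.0498 F(tf) [-16.8  -1.4  13.1] M [-0.54  2.27 -0.12]
t 14.1667 ee [ 0.5713 -0.015   0.049 ] tubeframe [-0.0258 -0.0002  0.024 ] tilt(tf) [-0.0194 -0.0034] yaw 84.99 g 0.05 F(tf) [-16.3  -2.5  12.7] M [-0.45  2.3  -0.19]
```

Request:
carry_out(series=[{"dx": 0.0003, "dy": 0.0014, "dz": -0.0007, "turn": 0, "grip": 0.03}])

```text
t: 14.25
ee_pos: [0.5711, -0.015, 0.0492]
tcp_rot: [[0.087, 0.996, -0.023], [0.996, -0.087, -0.002], [-0.004, -0.022, -1.0]]
wrist_force: [-3.1, -7.0, -8.7]
grip_width: 0.0502
```

```bash
for i in 1 2 3; do python3 st.py 4;  python3 ck2.py;done
```

```text
t 14.45 ee [ 0.5712 -0.015   0.0492] tubeframe [-0.0259 -0.0002  0.0242] tilt(tf) [-0.0226 -0.0039] yaw 84.99 g 0.0499 F(tf) [-8.2 -4.5  1.4] M [-0.98  1.28 -0.11]
t 14.65 ee [ 0.5712 -0.015   0.0491] tubeframe [-0.0259 -0.0002  0.0241] tilt(tf) [-0.0226 -0.0039] yaw 84.99 g 0.0496 F(tf) [-7.8 -4.7  1.2] M [-0.99  1.25 -0.13]
t 14.85 ee [ 0.5712 -0.015   0.0491] tubeframe [-0.0259 -0.0002  0.0241] tilt(tf) [-0.0226 -0.0039] yaw 84.99 g 0.0497 F(tf) [-8.5 -5.   0.7] M [-0.94  1.26 -0.09]
```

Request:
carry_out(series=[{"dx": 0.0002, "dy": 0.0018, "dz": -0.0003, "turn": 0, "grip": 0.03}])

```text
t: 14.93
ee_pos: [0.5711, -0.015, 0.0491]
tcp_rot: [[0.087, 0.996, -0.027], [0.996, -0.087, -0.002], [-0.004, -0.026, -1.0]]
wrist_force: [-18.5, -2.0, 16.2]
grip_width: 0.0498
```

```bash
for i in 1 2 3; do python3 st.py 4;  python3 ck2.py;done
python3 - <<'E'
from h import *
im=cams.read_camera('scene');t=im[:,:,::-1]; cv2.imwrite('pics/s8.png',cv2.resize(t[180:225,225:275],None,fx=12,fy=12,interpolation=cv2.INTER_CUBIC))
E
```

```text
t 15.1333 ee [ 0.5711 -0.015   0.0492] tubeframe [-0.026  -0.0002  0.0242] tilt(tf) [-0.0266 -0.0043] yaw 84.99 g 0.05 F(tf) [-14.7  -4.4   9.5] M [-0.82  1.88 -0.19]
t 15.3333 ee [ 0.5711 -0.015   0.0492] tubeframe [-0.0259 -0.0002  0.0242] tilt(tf) [-0.0265 -0.0043] yaw 84.99 g 0.05 F(tf) [-13.3  -4.5  10.6] M [-0.8   1.85 -0.18]
t 15.5333 ee [ 0.5711 -0.015   0.0492] tubeframe [-0.0259 -0.0002  0.0242] tilt(tf) [-0.0264 -0.0042] yaw 84.99 g 0.0499 F(tf) [-13.6  -3.7   9.9] M [-0.82  1.85 -0.18]
```

View pics/s8.png

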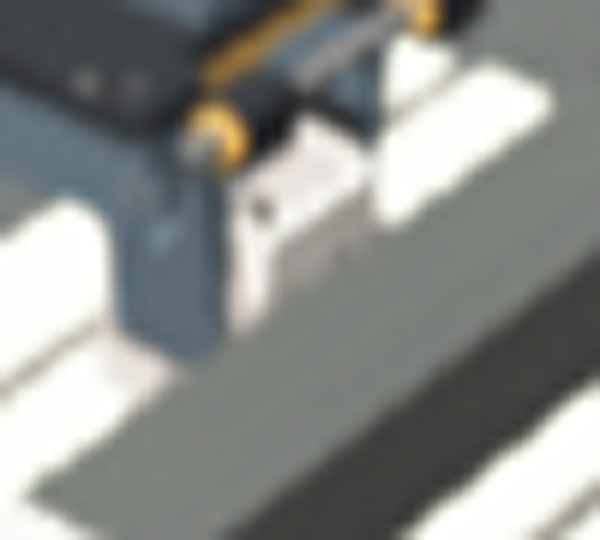

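The push is steady at about 13.6 N against a hard contact: TCP travel stays under 0.1 mm as force rises. I'll hold it with no moves for more than 3 s.

```bash
for i in 1 2 3 4; do python3 st.py 20;  python3 ck2.py;done
python3 - <<'E'
from h import *
im=cams.read_camera('wrist');cv2.imwrite('pics/w9.png',im[:,:,::-1])
im=cams.read_camera('scene');cv2.imwrite('pics/s9.png',im[:,:,::-1])
a=np.radians(-5.1);B=np.array([[np.cos(a),np.sin(a),0],[-np.sin(a),np.cos(a),0],[0,0,1]]);T=np.array([.597,-.017,.025])
for n in('tin','magnet','spanner'):
    for r in finder.mark_of('scene',n)[:1]: print(n,onz('scene',*(np.array(r['centre'])*[512,384]),0).round(4))
E
```

```text
t 16.5833 ee [ 0.5711 -0.015   0.0492] tubeframe [-0.026  -0.0002  0.0242] tilt(tf) [-0.0266 -0.0043] yaw 84.99 g 0.05 F(tf) [-12.9  -4.5   8.8] M [-0.81  1.89 -0.22]
t 17.5833 ee [ 0.5711 -0.015   0.0492] tubeframe [-0.026  -0.0002  0.0242] tilt(tf) [-0.0265 -0.0043] yaw 84.98 g 0.0498 F(tf) [-13.9  -4.5  10.7] M [-0.82  1.86 -0.17]
t 18.5833 ee [ 0.5711 -0.015   0.0492] tubeframe [-0.026  -0.0002  0.0242] tilt(tf) [-0.0266 -0.0043] yaw 84.99 g 0.0498 F(tf) [-14.5  -4.5   9.7] M [-0.83  1.86 -0.2 ]
t 19.5833 ee [ 0.5711 -0.015   0.0492] tubeframe [-0.026  -0.0002  0.0242] tilt(tf) [-0.0266 -0.0043] yaw 84.99 g 0.0498 F(tf) [-14.3  -4.7   9. ] M [-0.83  1.93 -0.2 ]
tin [ 0.5305 -0.3434  0.    ]
spanner [ 0.6916 -0.3546  0.    ]
```

View pics/w9.png

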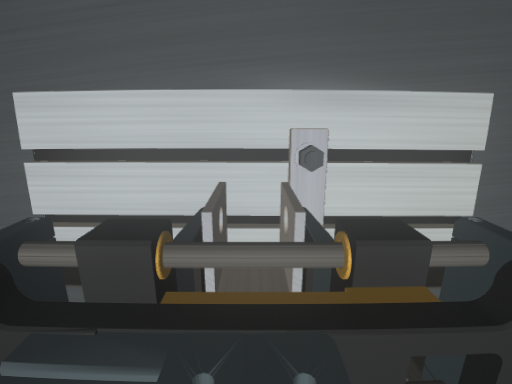

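Run:
```python
import cv2,numpy as np
a=cv2.imread('pics/wrist6.png');b=cv2.imread('pics/w9.png')
cv2.imwrite('pics/cmp.png',np.hstack([cv2.resize(x[175:300,195:310],None,fx=3.3,fy=4.5,interpolation=cv2.INTER_CUBIC) for x in(a,b)]))
```

```text
(no output)
```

View pics/cmp.png

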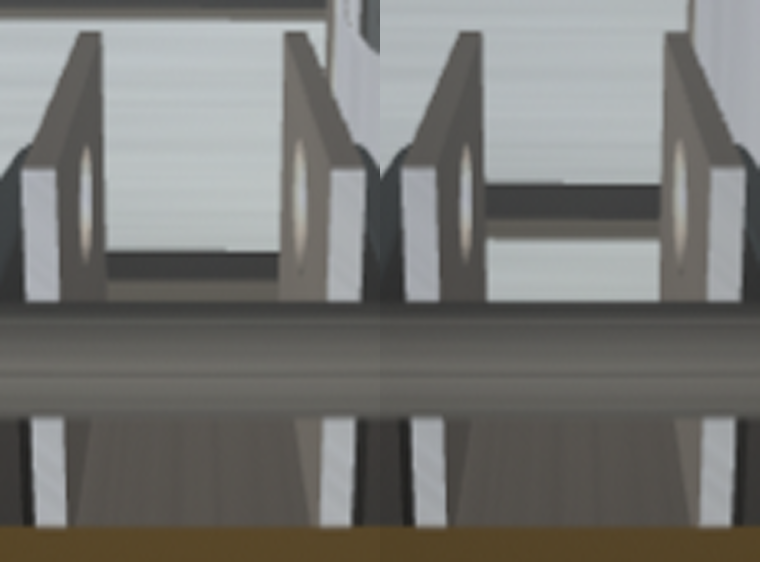

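The bracket hasn't slipped in the grip. Tool tilt since the grasp gives a lean of about 0.031 rad, inside the 0.045 limit. The push has been steady at 13–14 N for over 4 s, so I'm handing in.

```bash
python3 ck2.py; python3 -c "
from station import ctrl
print(ctrl.close_job())"; python3 ck2.py
```

```text
t 19.8333 ee [ 0.5711 -0.015   0.0492] tubeframe [-0.026  -0.0002  0.0242] tilt(tf) [-0.0266 -0.0043] yaw 84.99 g 0.05 F(tf) [-14.   -3.5   9.7] M [-0.9  1.9 -0.2]
the job is handed in; nothing more can be done
None
the job is handed in; nothing more can be done
```

I gripped the bare-steel bracket, stood it on the plate against the stop bar and pressed it against the tube. I handed the job in at t ≈ 19.8 s, still gripping and pressing; no verdict was reported.

**Last checks:**
- **Push:** the wrist force into the tube held at 13–14.5 N for over 4 s. The load on the tube may be a few newtons different. About 10 N showed upward at the wrist (roughly 14 N with the bracket's weight), so the plate or friction carries some load.
- **Contact:** the TCP moved less than 0.1 mm when I raised the push, so the contact was hard. The stop was felt as a sideways contact when I butted the flange.
- **Yaw:** the tool matched the tube to within about 0.3°. The grip opening was 50 mm and the bracket had not slipped in the fingers.
- **Bystanders:** the tin and spanner were found about where they started, 4–7 mm apart, within the detector's noise. The last detector call missed the magnet, but the arm never went near it.

**Weak point:** the tool tilted as I pushed, so the bracket leans towards the tube by about 0.03 rad (1.8°). That is within the 2.5° limit but not perfectly flush: the top edge of the tube likely carries most of the contact. I worked this out from the tool's tilt since the grasp, because the cameras could not resolve it directly.

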